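Clear the test fixture's cover and hold it open

TASK

Use the wooden scraper block to sweep all four broken ferrite pieces off the closed white cover of the test fixture into the blue tray beside it, without touching the pieces with the fingers, then stand the scraper back upright on the bench, clear of the fixture and tray, and let go of it. Only then lift the cover, which falls shut if let go, open to 45 degrees and finish while still holding it steady there with the gripper; do not open it while pieces lie on it, and leave the other things on the bench alone.

Things in the scene. Friction and masses are not known exactly. Their poses are not given: they have to be found in the camera images.
- fixture: grey test fixture fixed to the bench, a box 200 (x) x 200 (y) x 66 mm high with a white cover on top; origin at the centre of its underside, its x points from the knob side to the hinge side, y to its left, z up. It does not move
- cover (a joint): angle of the cover in rad: 0 shut (level), grows as its knob edge rises, stops at 1.3; 45 degrees is 0.785. The hinge runs along the fixture's y axis at its far (+x) edge; gravity shuts the cover from any angle (cover 0.45 kg, about 2 N at the knob lifts it)
- cover_top (a point): centre of the cover's flat top face. The cover is a plain white plate 200 (x, from hinge to front edge) x 220 (y) x 10 mm thick; when shut its top is 76 mm above the bench and it overhangs the box by 10 mm on the left and right. It turns with the cover
- cover_knob (a point): centre of the orange knob on the middle of the cover's front edge: a cylinder 26 mm in diameter and 30 mm long lying along the fixture's y axis, its ends free to be pinched; 235 mm from the hinge axis, 35 mm in front of the cover's edge on a neck 14 mm wide; 71 mm above the bench when shut
- cover_hinge (a point): point on the hinge axis, in the middle of the cover's far edge, 66 mm above the bench, level with the underside of the shut cover (the knob centre lies 5 mm above that plane)
- tray: open blue plastic scrap tray fixed to the bench, 250 (x) x 160 (y) x 45 mm high, walls 4 mm, against the left or the right side of the fixture and square to it, its near wall under the cover's overhang; origin at the centre of its underside, axes parallel to the fixture's
- scraper: scraper block, 0.15 to 0.3 kg, standing on its rubber blade on the side of the fixture opposite the tray; origin at the centre of its underside, x along its length, z up. Rubber blade 150 (x) x 24 (y) x 20 mm, above it a wooden block 150 x 30 x 20 mm, above that a wooden grip 80 (x) x 24 (y) mm from 40 to 90 mm above the underside; pinch the grip across y
- bit1: one of four identical broken pieces of dark grey ferrite, 20 x 15 x 8 mm, 12 g, lying flat on the white cover at the start; origin at the centre of its underside
- bit2: one of four identical broken pieces of dark grey ferrite, 20 x 15 x 8 mm, 12 g, lying flat on the white cover at the start; origin at the centre of its underside
- bit3: one of four identical broken pieces of dark grey ferrite, 20 x 15 x 8 mm, 12 g, lying flat on the white cover at the start; origin at the centre of its underside
- bit4: one of four identical broken pieces of dark grey ferrite, 20 x 15 x 8 mm, 12 g, lying flat on the white cover at the start; origin at the centre of its underside
- meter: yellow multimeter 170 x 85 x 36 mm lying to the left, a bystander; origin at the centre of its underside
- spool: spool of wire 60 mm in diameter, 50 mm high, standing to the left, a bystander; origin at the centre of its underside
- driver: screwdriver with a red handle lying to the right, a bystander; origin under the middle of it

How it is judged:
On the way, in this order (a step that is already met when the one before it is completed fails the run):
1. the scraper pushes a ferrite piece while the cover is shut (contact force between any of bit1, bit2, bit3, bit4 and scraper above 0.02 N and value of joint cover below 0.06 rad).
2. all four pieces lie in the tray, the cover still shut (x of bit1 in the frame of tray between -0.125 and 0.125 m and y of bit1 in the frame of tray between -0.08 and 0.08 m and z of each of bit1, bit2, bit3, bit4 in the frame of tray below 0.04 m and x of bit2 in the frame of tray between -0.125 and 0.125 m and y of bit2 in the frame of tray between -0.08 and 0.08 m and x of bit3 in the frame of tray between -0.125 and 0.125 m and y of bit3 in the frame of tray between -0.08 and 0.08 m and x of bit4 in the frame of tray between -0.125 and 0.125 m and y of bit4 in the frame of tray between -0.08 and 0.08 m and value of joint cover below 0.06 rad), for 0.2 s.
3. the scraper stands upright on the bench, let go, the cover still shut (contact force between scraper and tray below 0.2 N and height (world z) of scraper below 0.008 m and angle between scraper's own z axis and vertical below 0.12 rad and contact force between the fingers and scraper below 0.2 N and value of joint cover below 0.06 rad), for 0.2 s.
At the end, for the whole second after the job is handed in: The gripper's fingers hold the cover (over 0.5 N of contact) at rest between 0.685 and 0.885 rad (45 degrees, give or take 5.7); all four pieces lie inside the tray; the scraper stands upright on the bench (within 0.12 rad), at rest, released and touching neither the cover nor the tray (value of joint cover between 0.685 and 0.885 rad and velocity of joint cover between -0.1 and 0.1 rad/s and contact force between the fingers and cover above 0.5 N and x of bit1 in the frame of tray between -0.125 and 0.125 m and y of bit1 in the frame of tray between -0.08 and 0.08 m and z of each of bit1, bit2, bit3, bit4 in the frame of tray below 0.04 m and x of bit2 in the frame of tray between -0.125 and 0.125 m and y of bit2 in the frame of tray between -0.08 and 0.08 m and x of bit3 in the frame of tray between -0.125 and 0.125 m and y of bit3 in the frame of tray between -0.08 and 0.08 m and x of bit4 in the frame of tray between -0.125 and 0.125 m and y of bit4 in the frame of tray between -0.08 and 0.08 m and contact force between scraper and tray below 0.2 N and height (world z) of scraper below 0.008 m and angle between scraper's own z axis and vertical below 0.12 rad and contact force between the fingers and scraper below 0.2 N and contact force between scraper and cover below 0.2 N and linear speed of scraper below 0.05 m/s); the arm keeps its last pose, push and grip.
It fails at once if a finger touches a ferrite piece (over 0.5 N) (contact force between the fingers and bit1 above 0.5 N or contact force between the fingers and bit2 above 0.5 N or contact force between the fingers and bit3 above 0.5 N or contact force between the fingers and bit4 above 0.5 N).
It fails at once if the cover is opened while a piece still lies on it (value of joint cover above 0.12 rad and height (world z) of any of bit1, bit2, bit3, bit4 above 0.06 m).
It fails at once if a bystander is moved by more than 30 mm (distance of any of meter, spool, driver from where it was at the start of the episode above 0.03 m).
It also fails if it takes over 58 s, if anything falls off the work surface, if the arm or the gripper's body presses on something with over 40 N, if the wrist force passes 120 N, or if a joint passes its speed limit or range.

ROBOT

A 6-joint arm with a two-finger parallel gripper is mounted at the origin on the work surface. World frame = base frame: x ahead of the robot, y to its left, z up, the work surface at z = 0. Lengths are in m, angles in rad, forces in N, time in s.
With the tool pointing down it reaches from about 0.375 to 0.925 m from the base axis. Payload 5.7 kg.
Tool frame: the origin (TCP) lies on the front face of the gripper's body, between the roots of the fingers; the fingertips stand 73 mm ahead of it and the grasp point (between the pads) lies 54 mm ahead of it; z points along the fingers, y is the line along which they close (so a half turn about z gives the same grasp; the last joint's range is limited). The gripper opens to 85 mm and grips with 20 to 120 N. Pads are 22 mm wide; open, the fingers measure 114 mm over their backs; the gripper's body (76 mm by 85 mm) begins 54 mm behind the grasp point. The pads swing forward as they close: fully open they stand 13 mm farther back than shut.
Start: joints at [1.142, 0.359, 1.51, -0, 1.272, -0.115], TCP at [0.185, 0.571, 0.304] pointing down, gripper open.
Joint ranges: [-2.97, 2.97], [-1.01, 2.36], [0.21, 2.38], [-0.96, 4.11], [0.2, 2.71], [-2.98, 2.98]. Speed limits (rad/s): [2.39, 2.39, 3.14, 3.14, 3.14, 3.14].

INTERFACE

Orientations are given as [roll, pitch, yaw] about the fixed x, y, z axes, in that order (R = Rz(yaw) Ry(pitch) Rx(roll)).
In Python, from cell import manip, cams, ticket gives the robot as it stands.
- The arm moves only by the shell command python3 -m pendant 'ROWS' [FORCE]. ROWS is JSON, a list of rows, each a list of 3 entries, a list of its own where there are three numbers: the shift along the world's x, y, z in cm, then the turn, a rotation vector about the world's x, y, z in rad, then the opening, from 0 (shut) to 1 (fully open). A call has 1 to 8 rows; each row is the pose to reach, as a shift and turn from the pose commanded when the call began; what a row does not reach only later rows make up. A row lasts 1/12 s, in which the tool goes at most 41.7 mm and 7.16 degrees, less where a joint would pass 70% of its speed; a pose out of reach is approached as far as the arm can. A call with a gripper value outside its range is refused whole. The fingers move at their own pace and stop on an object; FORCE is the grip in N (left out, the last holds). Time passes only in rows, so rows that repeat a pose let the fingers close. It gives the time, the measured TCP pose, the force, the opening and the grip force at its end, in the units of the state.
- manip.read_state(): the state, without advancing time (a new reading comes with each control period).
- cams.get_image(name): name is "scene" or "top" or "wrist"; returns a dict with "color" (480x640x3 uint8, red, green, blue), "fx", "fy", "cx", "cy" (pixels), "R" (3x3) and "t" (3): a world point X has camera coordinates R X + t. Camera axes: x right, y down, z forward; pixel columns grow to the right and rows downward; lengths in m; the calibration is good to about 2 mm. The wrist camera is an equidistant fisheye: a pixel r from the principal point sees the ray r / f radians off the axis. A picture is of the moment at which its call begins. There is no depth.
- ticket.hand_in(): hands the job in; it is judged then, once.
The state is a dict: "time": time; "qpos": joint angles; "qvel": joint speeds; "effort": joint torques, N m; "eef_pos": TCP position; "eef_rot": TCP orientation; "ft_force": force on the tool from outside, world axes, zero at the start; "wrist_torque": the same for the moment, N m; "width": finger opening in m; "grip_force": force on a finger pad.
Only numpy, scipy, OpenCV 4.12 (cv2) and the standard library are available. Lean on these libraries where they do the work, as an engineer would, in place of code of your own. Each camera call takes 0.05 s, during which the arm holds its last target. There are 200 camera calls.

## Working session

There is one attempt and no reset: what is moved stays moved. The work goes in short steps, Python scripts to look and compute and a shell command to move; the robot and the scene stay as the last step left them, time stands still between calls to the robot, and variables do not carry over. Pictures are saved under pics/ and viewed, at most 10 in all, crops included, and the job is handed in when it is done.

```bash
mkdir -p pics; ls; python3 - <<'E'
from cell import manip,cams
import cv2,numpy as np,pickle
s=manip.read_state();print({k:np.round(v,3).tolist() for k,v in s.items()})
d={}
for n in("scene","top"):
    i=cams.get_image(n);d[n]=i;cv2.imwrite(f"pics/{n}0.png",i["color"][:,:,::-1])
    print(n,i["fx"],i["cx"],i["cy"],np.round(-i["R"].T@i["t"],3),np.round(i["R"],3).tolist())
pickle.dump(d,open("im0.pkl","wb"))
E
```

```text
pics
{'time': 0.0, 'qpos': [1.142, 0.36, 1.511, 0.0, 1.273, -0.115], 'qvel': [-0.0, 0.001, -0.0, 0.001, 0.001, 0.003], 'effort': [-0.004, -52.762, -27.862, -0.0, 0.013, 0.0], 'eef_pos': [0.185, 0.57, 0.303], 'eef_rot': [-3.14, -0.0, 2.828], 'ft_force': [-0.145, 0.148, -0.452], 'wrist_torque': [-0.004, -0.001, -0.001], 'grip_force': 0.0, 'width': 0.086}
scene 460.04399721921635 316.242202854401 234.91503008231894 [1.025 0.364 0.918] [[-0.55, 0.835, -0.013], [0.69, 0.445, -0.571], [-0.471, -0.323, -0.821]]
top 507.56699467763576 317.78772184891153 245.48550703393698 [0.288 0.035 1.518] [[-0.027, -1.0, 0.016], [-0.983, 0.023, -0.18], [0.18, -0.021, -0.984]]
```

View pics/top0.png

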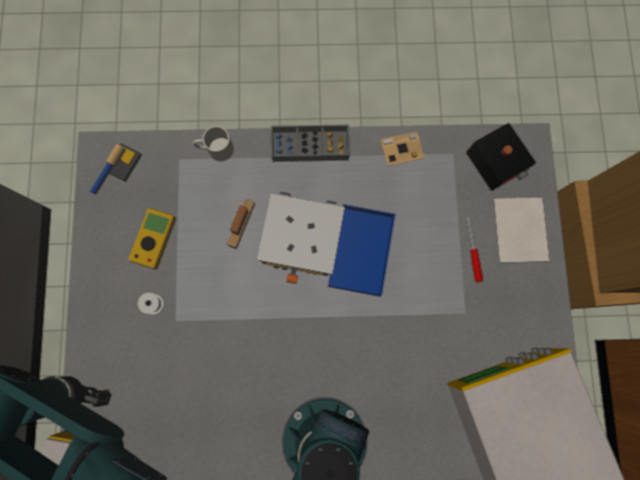

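View pics/scene0.png

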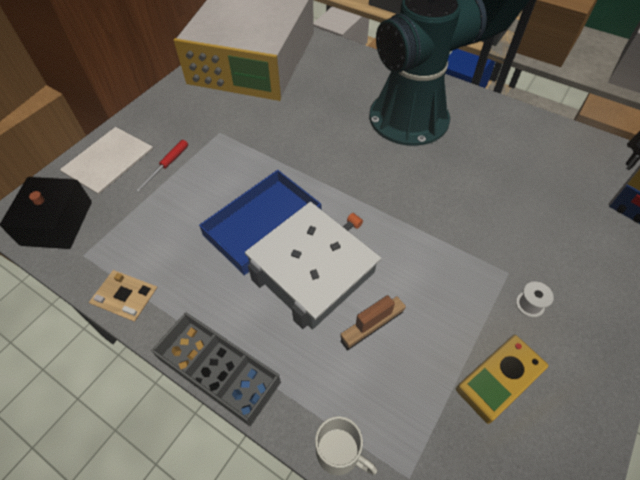

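The top view shows the cover at (265–345, 195–275), the tray to its right (−y) and four bits around (302, 233). The scraper is at (241, 222) and the knob at (292, 278). Next I'll measure these.

```bash
cat > h.py <<'E'
import cv2,numpy as np
def ray(i,p,z,n=""):
    x=np.array([(p[0]-i["cx"])/i["fx"],(p[1]-i["cy"])/i["fy"]])
    if n=="wrist":
        r=np.linalg.norm(x); v=np.array([*(x/max(r,1e-9)*np.sin(r)),np.cos(r)])
    else: v=np.array([*x,1.])
    R,t=np.array(i["R"]),np.array(i["t"]); c=-R.T@t; d=R.T@v
    return c+d*(z-c[2])/d[2]
def blobs(m,amin):
    cs,_=cv2.findContours(m.astype(np.uint8),cv2.RETR_EXTERNAL,cv2.CHAIN_APPROX_NONE)
    return [c for c in cs if cv2.contourArea(c)>=amin]
def rect(i,c,z,n=""):
    P=np.array([ray(i,p,z,n)[:2] for p in c.reshape(-1,2)],np.float32)
    (cx,cy),wh,a=cv2.minAreaRect(P); return np.round([cx,cy,*wh,a],4)
E
python3 - <<'E'
from h import *
import pickle
d=pickle.load(open("im0.pkl","rb"))
roi={"top":(180,190,400,300),"scene":(190,160,420,360)}
for n in d:
    i=d[n];x0,y0,x1,y1=roi[n];I=i["color"];hsv=cv2.cvtColor(I,cv2.COLOR_RGB2HSV)
    m=np.zeros(I.shape[:2],bool);m[y0:y1,x0:x1]=1
    H,S,V=[hsv[:,:,k].astype(int) for k in range(3)]
    w=m&(S<30)&(V>175)
    c=max(blobs(w,500),key=cv2.contourArea)
    print(n,"cover",rect(i,c,.076))
    h=np.zeros(m.shape,np.uint8);cv2.fillPoly(h,[cv2.convexHull(c)],1);h=cv2.erode(h,np.ones((7,7)))
    for b in blobs((h>0)&(V<140),8): print(" bit",rect(i,b,.080))
    for b in blobs(m&(H>100)&(H<125)&(S>130),300): print(" tray",rect(i,b,.045))
    for b in blobs(m&(H<20)&(S>70)&(V>60),20):
        M=b.reshape(-1,2).mean(0); print(" wood",M.round(),cv2.contourArea(b),rect(i,b,.04),rect(i,b,.07), hsv[int(M[1]),int(M[0])])
E
```

```text
scene cover [5.89900e-01 5.47000e-02 2.17200e-01 1.97700e-01 7.77896e+01]
 bit [6.29600e-01 8.54000e-02 2.31000e-02 1.54000e-02 4.98625e+01]
 bit [ 0.6091  0.0241  0.0173  0.0202 11.4837]
 bit [5.46600e-01 8.43000e-02 1.85000e-02 2.12000e-02 5.44671e+01]
 bit [ 0.5396  0.0172  0.0227  0.0167 11.1687]
 tray [ 0.5521 -0.1154  0.1775  0.2539 77.8393]
 wood [193. 354.] 44.5 [ 8.93900e-01 -2.94000e-02  1.38000e-02  1.88000e-02  8.41256e+01] [ 8.98300e-01 -1.60000e-02  1.34000e-02  1.82000e-02  8.41257e+01] [ 17 149 147]
 wood [199. 345.] 49.0 [ 8.7120e-01 -3.1200e-02  1.8700e-02  1.3600e-02  6.5509e+01] [ 8.76400e-01 -1.77000e-02  1.81000e-02  1.31000e-02  6.55089e+01] [ 19 148 162]
 wood [192. 332.] 39.5 [ 8.569e-01 -6.080e-02  2.040e-02  1.210e-02  4.227e+01] [ 8.62700e-01 -4.63000e-02  1.97000e-02  1.17000e-02  4.22701e+01] [ 18 147 156]
 wood [370. 320.] 1246.0 [6.34400e-01 2.29300e-01 4.72000e-02 1.51300e-01 6.79835e+01] [6.47700e-01 2.33900e-01 4.55000e-02 1.46100e-01 6.79835e+01] [ 11 126 103]
 wood [354. 220.] 133.5 [4.35400e-01 7.15000e-02 4.15000e-02 2.80000e-02 7.43958e+01] [4.55500e-01 8.15000e-02 4.01000e-02 2.71000e-02 7.43958e+01] [  9 170 170]Traceback (most recent call last):
  File "<stdin>", line 10, in <module>
ValueError: max() iterable argument is empty
```

```bash
python3 - <<'E'
from h import *
import pickle
d=pickle.load(open("im0.pkl","rb"))
i=d["top"];I=i["color"];hsv=cv2.cvtColor(I,cv2.COLOR_RGB2HSV)
H,S,V=[hsv[:,:,k].astype(int) for k in range(3)]
print(hsv[220,275],hsv[220,300],hsv[150,155+200],hsv[250,365],hsv[222,241],hsv[205,249],hsv[278,292])
m=np.zeros(V.shape,bool);m[185:300,180:400]=1
w=m&(V>V[220,275]-15)&(S<40)
c=max(blobs(w,200),key=cv2.contourArea);print("cover",rect(i,c,.076))
h=np.zeros(m.shape,np.uint8);cv2.fillPoly(h,[cv2.convexHull(c)],1);h=cv2.erode(h,np.ones((7,7)))
for b in blobs((h>0)&(V<V[220,275]-50),6): print(" bit",rect(i,b,.080))
for b in blobs(m&(H>100)&(H<125)&(S>130),300): print(" tray",rect(i,b,.045))
for b in blobs(m&(H<20)&(S>70)&(V>50),20): print(" wood",b.reshape(-1,2).mean(0).round(),rect(i,b,.04),rect(i,b,.071))
for n in d:
    i=d[n];x0,y0,x1,y1={"top":(220,190,262,255),"scene":(330,285,420,360)}[n]
    hh=cv2.cvtColor(i["color"],cv2.COLOR_RGB2HSV)
    q=hh[y0:y1,x0:x1].reshape(-1,3); q=q[q[:,1]>70]
    print(n,np.percentile(q,[10,30,50,70,90],axis=0).round().tolist())
E
```

```text
[ 18  20 162] [ 16  17 161] [ 21  17 106] [110 183 113] [ 11 107  69] [ 16 117 139] [ 11 198 153]
cover [5.90400e-01 5.48000e-02 2.17600e-01 1.97600e-01 7.77638e+01]
 bit [5.40400e-01 1.79000e-02 1.44000e-02 1.75000e-02 8.86464e+01]
 bit [5.47500e-01 8.47000e-02 1.42000e-02 1.82000e-02 6.17533e+01]
 bit [6.09600e-01 2.39000e-02 1.41000e-02 1.84000e-02 1.75459e+01]
 bit [6.3040e-01 8.6000e-02 1.9500e-02 1.3900e-02 5.4385e+01]
 tray [ 0.542  -0.1248  0.1537  0.247  77.8848]
 wood [292. 278.] [4.62800e-01 8.36000e-02 3.21000e-02 2.59000e-02 7.72425e+01] [4.59100e-01 8.26000e-02 3.14000e-02 2.53000e-02 7.72426e+01]
 wood [240. 222.] [6.3390e-01 2.3690e-01 3.8100e-02 1.4940e-01 6.8006e+01] [6.2660e-01 2.3260e-01 3.7300e-02 1.4630e-01 6.8006e+01]
scene [[11.0, 94.0, 90.0], [11.0, 105.0, 110.0], [12.0, 110.0, 124.0], [15.0, 122.0, 136.0], [16.0, 133.0, 153.0]]
top [[12.0, 85.0, 68.0], [12.0, 107.0, 94.0], [14.0, 117.0, 114.0], [16.0, 124.0, 119.0], [16.0, 145.0, 136.0]]
```

The two views agree. The fixture yaw is −12.2° and the cover centre is (0.590, 0.055). The scraper is at about (0.634, 0.234) with its length axis at −22°. I'm moving above the scraper now.

```bash
python3 -m pendant '[[[22.5,-17,0],[0,0,-0.07],0.7],[[22.5,-17,0],[0,0,-0.07],0.7],[[22.5,-17,0],[0,0,-0.07],0.7],[[22.5,-17,0],[0,0,-0.07],0.7],[[22.5,-17,0],[0,0,-0.07],0.7],[[22.5,-17,0],[0,0,-0.07],0.7],[[22.5,-17,0],[0,0,-0.07],0.7],[[22.5,-17,0],[0,0,-0.07],0.7]]' 80
python3 -m pendant '[[[22.4,-16.7,-5],[0,0,0],0.7],[[22.4,-16.7,-5],[0,0,0],0.7],[[22.4,-16.7,-5],[0,0,0],0.7],[[22.4,-16.7,-5],[0,0,0],0.7],[[22.4,-16.7,-5],[0,0,0],0.7],[[22.4,-16.7,-5],[0,0,0],0.7],[[22.4,-16.7,-5],[0,0,0],0.7],[[22.4,-16.7,-5],[0,0,0],0.7]]'
python3 - <<'E'
from h import *
from cell import cams,manip
i=cams.get_image("wrist");cv2.imwrite("pics/w1.png",i["color"][:,:,::-1])
print(manip.read_state()["eef_pos"],manip.read_state()["eef_rot"],i["fx"],i["cx"],i["cy"])
hsv=cv2.cvtColor(i["color"],cv2.COLOR_RGB2HSV);H,S,V=[hsv[:,:,k].astype(int) for k in range(3)]
for b in blobs((H<20)&(S>70)&(V>40),300): print(b.reshape(-1,2).mean(0).round(),rect(i,b,.04,"wrist"),rect(i,b,.09,"wrist"))
E
```

```text
time: 0.77
eef_pos: [0.4148, 0.3972, 0.3036]
eef_rot: [-3.141, 0.003, 2.753]
ft_force: [1.4, -0.1, -1.0]
width: 0.0598
grip_force: 0.0
time: 1.43
eef_pos: [0.6386, 0.2295, 0.2519]
eef_rot: [-3.14, 0.002, 2.754]
ft_force: [-0.2, 0.7, 0.3]
width: 0.0597
grip_force: 0.0
[0.63607067 0.23145685 0.25226231] [-3.14039384e+00 -7.20946401e-04  2.75403748e+00] 371.64829954431775 316.0161628532739 238.22370342851758
[319. 211.] [6.3370e-01 2.3350e-01 2.9400e-02 1.4870e-01 6.7993e+01] [6.2290e-01 2.3750e-01 2.4200e-02 1.2250e-01 6.7993e+01]
[ 57. 100.] [4.42900e-01 5.84000e-02 5.37000e-02 3.01000e-02 7.73758e+01] [4.65800e-01 9.33000e-02 4.42000e-02 2.48000e-02 7.73758e+01]
```

View pics/w1.png

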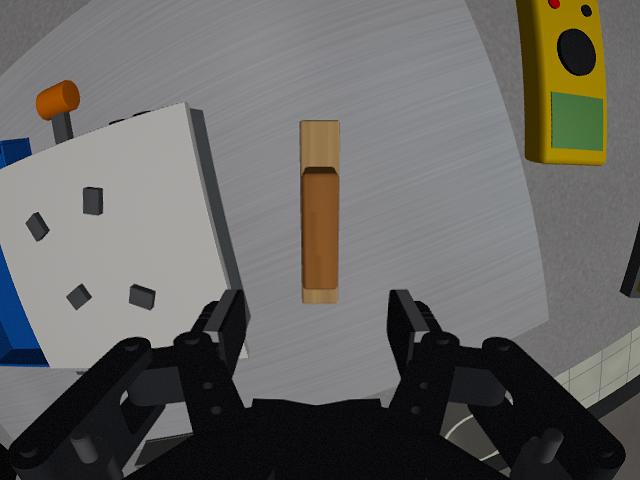

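The wrist view shows the scraper at (319, 211), centred between the open fingers, at (0.6337, 0.2335) with yaw −22°. I'll descend and grasp it.

```bash
python3 -m pendant '[[[0,0,-3],[0,0,0],0.7],[[0,0,-6],[0,0,0],0.7],[[0,0,-9],[0,0,0],0.7],[[0,0,-12],[0,0,0],0.7],[[0,0,-13.4],[0,0,0],0.7],[[0,0,-13.4],[0,0,0],0.7],[[0,0,-13.4],[0,0,0],0.7]]'
python3 -m pendant '[[[0,0,0],[0,0,0],0],[[0,0,0],[0,0,0],0],[[0,0,0],[0,0,0],0],[[0,0,0],[0,0,0],0],[[0,0,0],[0,0,0],0],[[0,0,0],[0,0,0],0],[[0,0,0],[0,0,0],0],[[0,0,0],[0,0,0],0]]' 80
```

```text
time: 2.07
eef_pos: [0.6327, 0.2346, 0.1192]
eef_rot: [-3.14, -0.002, 2.759]
ft_force: [-0.8, -1.1, 0.6]
width: 0.0598
grip_force: 0.0
time: 2.73
eef_pos: [0.6352, 0.2341, 0.1219]
eef_rot: [3.139, 0.002, 2.758]
ft_force: [-0.9, 0.7, 6.5]
width: 0.0233
grip_force: 79.2
```

```bash
python3 -m pendant '[[[0,0,3],[0,0,0],0],[[0,0,6],[0,0,0],0],[[0,0,9],[0,0,0],0],[[0,0,11],[0,0,0],0],[[0,0,11],[0,0,0],0],[[0,0,11],[0,0,0],0]]'
python3 -m pendant '[[[-0.8,-2.5,0],[0,0,0.05],0],[[-1.6,-5,0],[0,0,0.1],0],[[-2.4,-7.5,0],[0,0,0.171],0],[[-3.2,-10,0],[0,0,0.171],0],[[-3.2,-10,0],[0,0,0.171],0],[[-3.2,-10,0],[0,0,0.171],0],[[-3.2,-10,0],[0,0,0.171],0]]'
python3 - <<'E'
from h import *
from cell import cams,manip
s=manip.read_state();print(s["eef_pos"],s["eef_rot"],s["ft_force"],s["grip_force"])
i=cams.get_image("scene");cv2.imwrite("pics/s2.png",cv2.resize(i["color"][150:350,180:440,::-1],None,fx=2.5,fy=2.5))
E
```

```text
time: 3.23
eef_pos: [0.6348, 0.2338, 0.2314]
eef_rot: [3.14, 0.003, 2.758]
ft_force: [-0.2, -0.2, -2.8]
width: 0.0227
grip_force: 79.0
time: 3.82
eef_pos: [0.6017, 0.1338, 0.2285]
eef_rot: [-3.141, -0.002, 2.928]
ft_force: [1.0, 0.5, -1.9]
width: 0.023
grip_force: 79.2
[0.60168947 0.13377761 0.22853315] [-3.14135822e+00 -2.06509551e-03  2.92787310e+00] [ 0.96354027  0.51066296 -1.85550903] 79.21845316886902
```

View pics/s2.png

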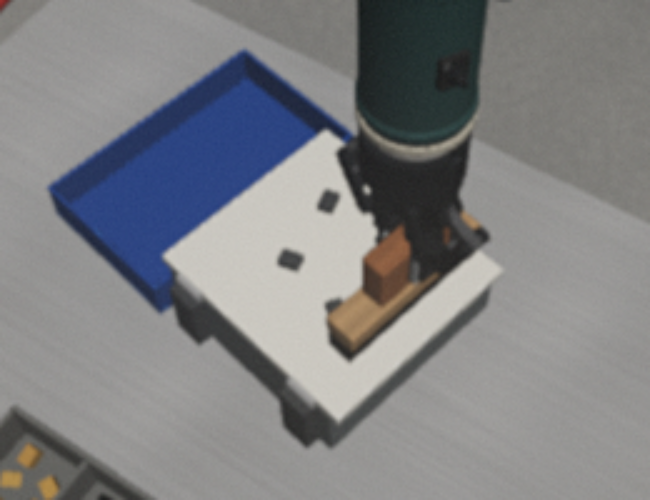

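The scraper is level above the left part of the cover with the bits in front of it. I'll lower gently until it touches.

```bash
python3 -m pendant '[[[0,0,-1],[0,0,0],0],[[0,0,-2],[0,0,0],0],[[0,0,-2.5],[0,0,0],0],[[0,0,-2.5],[0,0,0],0],[[0,0,-2.5],[0,0,0],0]]'
python3 -m pendant '[[[0,0,-0.2],[0,0,0],0],[[0,0,-0.2],[0,0,0],0],[[0,0,-0.2],[0,0,0],0]]'
```

```text
time: 4.28
eef_pos: [0.6017, 0.134, 0.2039]
eef_rot: [-3.141, -0.002, 2.929]
ft_force: [-0.9, 0.2, -1.6]
width: 0.0233
grip_force: 79.3
time: 4.53
eef_pos: [0.6024, 0.1337, 0.2031]
eef_rot: [3.142, 0.0, 2.929]
ft_force: [0.2, -0.0, -2.3]
width: 0.0231
grip_force: 79.3
```

```bash
python3 -m pendant '[[[0,0,-0.3],[0,0,0],0],[[0,0,-0.3],[0,0,0],0],[[0,0,-0.3],[0,0,0],0]]'
python3 -m pendant '[[[0,0,-0.2],[0,0,0],0],[[0,0,-0.2],[0,0,0],0],[[0,0,-0.2],[0,0,0],0]]'
```

```text
time: 4.78
eef_pos: [0.6021, 0.1336, 0.1998]
eef_rot: [-3.141, -0.0, 2.929]
ft_force: [0.4, 0.7, -1.8]
width: 0.0232
grip_force: 79.3
time: 5.03
eef_pos: [0.6024, 0.1337, 0.198]
eef_rot: [3.142, 0.0, 2.929]
ft_force: [1.3, 0.0, -1.7]
width: 0.0232
grip_force: 79.4
```

```bash
python3 -m pendant '[[[-0.25,-1.2,0],[0,0,0],0],[[-0.5,-2.4,0],[0,0,0],0],[[-0.75,-3.6,0],[0,0,0],0],[[-1.0,-4.8,0],[0,0,0],0],[[-1.3,-6,0],[0,0,0],0],[[-1.55,-7.2,0],[0,0,0],0],[[-1.8,-8.4,0],[0,0,0],0],[[-2.1,-9.6,0],[0,0,0],0]]'
python3 -m pendant '[[[-0.25,-1.2,0],[0,0,0],0],[[-0.5,-2.4,0],[0,0,0],0],[[-0.75,-3.6,0],[0,0,0],0],[[-1.0,-4.8,0],[0,0,0],0],[[-1.3,-6,0],[0,0,0],0],[[-1.6,-7.4,0],[0,0,0],0],[[-1.9,-8.8,0],[0,0,0],0],[[-2.2,-10.2,0],[0,0,0],0]]'
python3 - <<'E'
from h import *
from cell import cams
i=cams.get_image("scene");cv2.imwrite("pics/s3.png",cv2.resize(i["color"][150:350,180:440,::-1],None,fx=2.5,fy=2.5))
E
```

```text
time: 5.7
eef_pos: [0.581, 0.0362, 0.198]
eef_rot: [3.142, 0.0, 2.928]
ft_force: [0.1, 0.8, -1.1]
width: 0.0232
grip_force: 79.5
time: 6.37
eef_pos: [0.5589, -0.0655, 0.1979]
eef_rot: [-3.141, 0.0, 2.929]
ft_force: [-0.4, 0.3, -1.3]
width: 0.0228
grip_force: 79.2
```

View pics/s3.png

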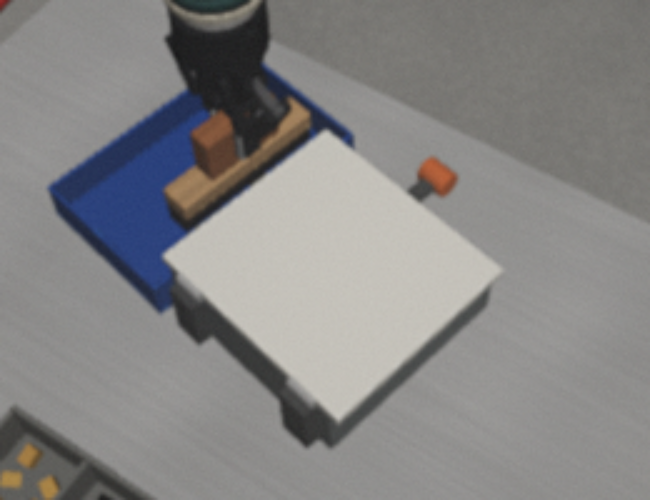

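The cover is clear of bits. I'll lift the scraper and carry it back to its original spot.

```bash
python3 -m pendant '[[[0,0,2.5],[0,0,0],0],[[0,0,5],[0,0,0],0],[[0.7,2.8,5],[0,0,0],0],[[1.5,6,5],[0,0,0],0],[[2.4,9.5,5],[0,0,0],0],[[3.3,13,5],[0,0,0],0],[[4,16,5],[0,0,0],0],[[4.5,18,5],[0,0,0],0]]'
python3 -m pendant '[[[0.8,3.3,0],[0,0,0],0],[[1.6,6.6,0],[0,0,0],0],[[2.4,9.5,0],[0,0,0],0],[[3,11.8,0],[0,0,0],0],[[3,11.8,0],[0,0,0],0],[[3,11.8,-2],[0,0,0],0],[[3,11.8,-4.5],[0,0,0],0],[[3,11.8,-7],[0,0,0],0]]'
python3 -m pendant '[[[0,0,-2],[0,0,0],0],[[0,0,-3.5],[0,0,0],0],[[0,0,-4.5],[0,0,0],0],[[0,0,-5],[0,0,0],0],[[0,0,-5.4],[0,0,0],0],[[0,0,-5.5],[0,0,0],0],[[0,0,-5.5],[0,0,0],0]]'
python3 - <<'E'
from h import *
from cell import cams
i=cams.get_image("top");cv2.imwrite("pics/t4.png",cv2.resize(i["color"][180:310,210:410,::-1],None,fx=4,fy=4))
E
```

```text
time: 7.08
eef_pos: [0.6042, 0.1181, 0.2475]
eef_rot: [3.141, -0.001, 2.93]
ft_force: [0.2, 0.2, -2.0]
width: 0.0233
grip_force: 79.5
time: 7.75
eef_pos: [0.6343, 0.2331, 0.1774]
eef_rot: [-3.141, 0.001, 2.929]
ft_force: [0.3, 0.3, -2.2]
width: 0.0228
grip_force: 79.5
time: 8.33
eef_pos: [0.6346, 0.2336, 0.1234]
eef_rot: [3.141, 0.001, 2.929]
ft_force: [0.4, -0.1, -1.5]
width: 0.0233
grip_force: 79.5
```

View pics/t4.png

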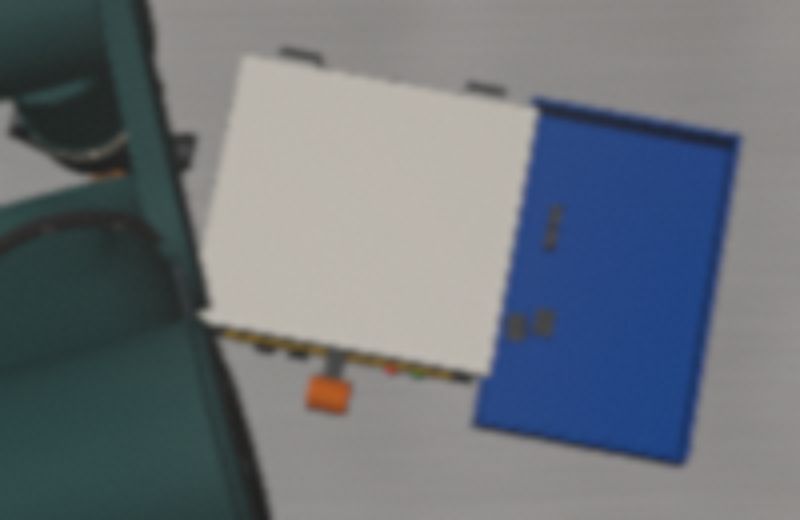

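The bits are in the tray: two at (517, 327) and (543, 322), and a double-length blob at (555, 228). I'll confirm the count after setting the scraper down.

```bash
python3 -m pendant '[[[0,0,-0.1],[0,0,0],0],[[0,0,-0.2],[0,0,0],0],[[0,0,-0.2],[0,0,0],0]]'
python3 -m pendant '[[[0,0,-0.1],[0,0,0],0],[[0,0,-0.1],[0,0,0],0],[[0,0,-0.1],[0,0,0],0]]'
```

```text
time: 8.63
eef_pos: [0.6348, 0.2339, 0.1219]
eef_rot: [3.141, 0.002, 2.929]
ft_force: [-1.0, -0.1, 1.6]
width: 0.0232
grip_force: 79.8
time: 8.88
eef_pos: [0.6347, 0.2338, 0.1218]
eef_rot: [3.141, 0.002, 2.929]
ft_force: [-2.6, 0.1, 10.6]
width: 0.0235
grip_force: 81.0
```

```bash
python3 -m pendant '[[[0,0,0.1],[0,0,0],0.2],[[0,0,0.1],[0,0,0],0.4],[[0,0,0.1],[0,0,0],0.6],[[0,0,0.1],[0,0,0],0.7],[[0,0,0.1],[0,0,0],0.7],[[0,0,0.1],[0,0,0],0.7]]'
python3 -m pendant '[[[0,0,2],[0,0,0],0.7],[[0,0,5],[0,0,0],0.7],[[0,0,9],[0,0,0],0.7],[[0,0,13],[0,0,0],0.7],[[0,0,17],[0,0,0],0.7],[[0,0,21],[0,0,0],0.7],[[0,0,23],[0,0,0],0.7]]'
python3 -m pendant '[[[-1,-4,0],[0,0,0],0.7],[[-2,-8,0],[0,0,0],0.7],[[-3,-12,0],[0,0,0],0.7],[[-4,-16,0],[0,0,0],0.7],[[-5,-20,0],[0,0,0],0.7],[[-6,-24,0],[0,0,0],0.7],[[-6,-24,0],[0,0,0],0.7],[[-6,-24,0],[0,0,0],0.7]]'
python3 - <<'E'
from h import *
from cell import cams,manip
i=cams.get_image("wrist");cv2.imwrite("pics/w5.png",i["color"][:,:,::-1])
E
```

```text
time: 9.38
eef_pos: [0.6342, 0.2337, 0.1207]
eef_rot: [-3.141, -0.0, 2.929]
ft_force: [-0.2, 0.4, 0.1]
width: 0.0595
grip_force: 0.0
time: 9.97
eef_pos: [0.6356, 0.2341, 0.3569]
eef_rot: [3.138, 0.007, 2.929]
ft_force: [0.5, 0.3, 0.5]
width: 0.0601
grip_force: 0.0
time: 10.63
eef_pos: [0.5737, -0.0085, 0.3509]
eef_rot: [-3.141, -0.0, 2.925]
ft_force: [0.1, -0.1, 0.4]
width: 0.0594
grip_force: 0.0
```

View pics/w5.png

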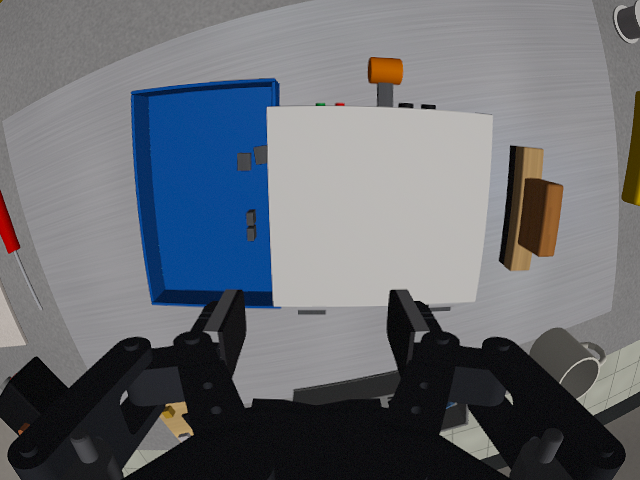

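All four bits are in the tray at (244,162), (260,155), (251,217) and (251,234), and the scraper is standing. I'll triangulate the bit near the wall and the knob.

```bash
python3 - <<'E'
from h import *
from cell import cams,manip
s=manip.read_state();print(s["eef_pos"].round(4),s["eef_rot"])
w=cams.get_image("wrist");t=cams.get_image("top")
def org(i,p,n=""):
    R=np.array(i["R"]);c=-R.T@np.array(i["t"]);d=ray(i,p,0,n)-c;return c,d/np.linalg.norm(d)
def tri(pw,pt):
    a,u=org(w,pw,"wrist");b,v=org(t,pt)
    k=np.linalg.lstsq(np.c_[u,-v],b-a,rcond=None)[0];P=a+k[0]*u;Q=b+k[1]*v
    return ((P+Q)/2).round(4),np.linalg.norm(P-Q).round(4)
print("bits",tri((260,155),(339.25,261.75)),tri((244,162),(345.75,260.5)),ray(w,(260,155),.01,"wrist").round(3))
ks={}
for n,i in(("wrist",w),("top",t)):
    hsv=cv2.cvtColor(i["color"],cv2.COLOR_RGB2HSV);H,S,V=[hsv[:,:,k].astype(int) for k in range(3)]
    m=(H<14)&(S>150)&(V>90);b=[x for x in blobs(m,30) if (360<x[:,0,0].mean()<410 and x[:,0,1].mean()<100) or (n=="top" and 275<x[:,0,0].mean()<310)]
    for x in b: ks[n]=np.array(cv2.minAreaRect(x)[0]);print(n,ks[n],rect(i,x,.075,n))
print("knob",tri(ks["wrist"],ks["top"]))
E
```

```text
[ 0.5741 -0.007   0.3509] [ 3.14114764e+00 -1.39114186e-05  2.92650714e+00]
bits (array([ 0.5151, -0.0608, -0.01  ]), np.float64(0.0006)) (array([ 0.5183, -0.0807, -0.0077]), np.float64(0.001)) [ 0.515 -0.058  0.01 ]Traceback (most recent call last):
  File "<stdin>", line 17, in <module>
KeyError: 'wrist'
```

All bits are on the tray floor, and the two knob estimates agree at (0.459, 0.083). I'll go grasp it.

```bash
python3 -m pendant '[[[-4,3,0],[0,0,0],0.8],[[-8,6,-3],[0,0,0],0.8],[[-11.5,9,-6],[0,0,0],0.8],[[-11.5,9,-10],[0,0,0],0.8],[[-11.5,9,-13],[0,0,0],0.8],[[-11.5,9,-15],[0,0,0],0.8],[[-11.5,9,-15],[0,0,0],0.8]]'
python3 - <<'E'
from h import *
from cell import cams,manip
print(manip.read_state()["eef_pos"])
i=cams.get_image("wrist");hsv=cv2.cvtColor(i["color"],cv2.COLOR_RGB2HSV);H,S,V=[hsv[:,:,k].astype(int) for k in range(3)]
for b in blobs((H<16)&(S>120)&(V>60),400): print(b.reshape(-1,2).mean(0).round(),rect(i,b,.075,"wrist"))
E
python3 -m pendant '[[[0,0,-2],[0,0,0],0.8],[[0,0,-4],[0,0,0],0.8],[[0,0,-6],[0,0,0],0.8],[[0,0,-7.7],[0,0,0],0.8],[[0,0,-7.7],[0,0,0],0.8],[[0,0,-7.7],[0,0,0],0.8]]'
```

```text
time: 11.37
eef_pos: [0.4544, 0.0855, 0.196]
eef_rot: [-3.139, -0.011, 2.932]
ft_force: [-0.8, -0.6, -0.3]
width: 0.0683
grip_force: 0.0
[0.45436999 0.08553473 0.19604299]
[313. 272.] [4.57500e-01 8.21000e-02 3.11000e-02 2.69000e-02 7.81088e+01]
time: 11.92
eef_pos: [0.4608, 0.084, 0.125]
eef_rot: [3.141, 0.001, 2.929]
ft_force: [0.1, 0.4, 0.3]
width: 0.0682
grip_force: 0.0
```

```bash
python3 -m pendant '[[[-0.1,0,-0.2],[0,0,0],0.5],[[-0.1,0,-0.2],[0,0,0],0],[[-0.1,0,-0.2],[0,0,0],0],[[-0.1,0,-0.2],[0,0,0],0],[[-0.1,0,-0.2],[0,0,0],0],[[-0.1,0,-0.2],[0,0,0],0],[[-0.1,0,-0.2],[0,0,0],0],[[-0.1,0,-0.2],[0,0,0],0]]' 60
python3 -c "
import numpy as np
for t in np.linspace(0,.785,9)[1:]:
  b=.235-.235*np.cos(t)+.005*np.sin(t);z=.005*np.cos(t)+.235*np.sin(t)-.005
  print(round(t,3),np.round(100*np.array([b*.9775,-b*.211,z]),2))"
```

```text
time: 12.58
eef_pos: [0.4588, 0.0825, 0.1234]
eef_rot: [-3.14, 0.002, 2.93]
ft_force: [-2.5, -7.5, 11.3]
width: 0.0295
grip_force: 58.6
0.098 [ 0.16 -0.03  2.3 ]
0.196 [ 0.54 -0.12  4.57]
0.294 [ 1.13 -0.24  6.8 ]
0.392 [ 1.93 -0.42  8.95]
0.491 [ 2.94 -0.63 11.01]
0.589 [ 4.14 -0.89 12.97]
0.687 [ 5.52 -1.19 14.79]
0.785 [ 7.07 -1.53 16.46]
```

```bash
python3 -m pendant '[[[0.05,0,1.1],[0,0,0],0],[[0.15,0,2.3],[0,0,0],0],[[0.3,-0.1,3.4],[0,0,0],0],[[0.55,-0.1,4.6],[0,0,0],0],[[0.8,-0.2,5.7],[0,0,0],0],[[1.15,-0.25,6.8],[0,0,0],0],[[1.15,-0.25,6.8],[0,0,0],0]]'
python3 - <<'E'
from h import *
from cell import cams
i=cams.get_image("scene");cv2.imwrite("pics/s6.png",cv2.resize(i["color"][120:360,180:440,::-1],None,fx=2.4,fy=2.4))
E
```

```text
time: 13.17
eef_pos: [0.47, 0.08, 0.1917]
eef_rot: [-3.14, 0.001, 2.929]
ft_force: [-0.7, -6.4, -3.9]
width: 0.0295
grip_force: 59.9
```

View pics/s6.png

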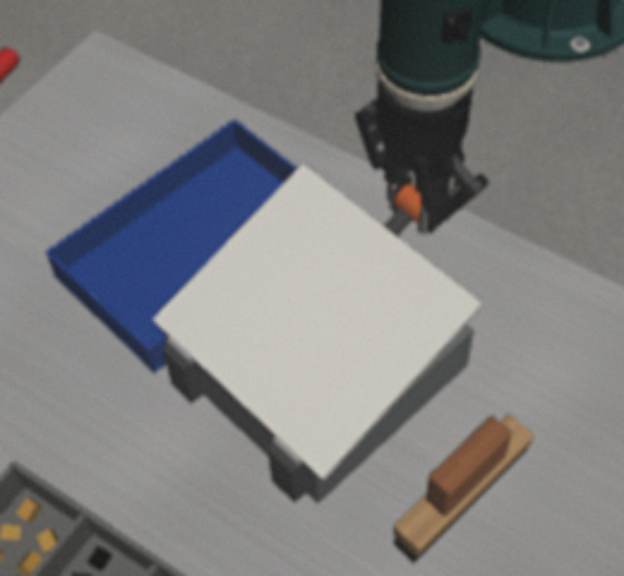

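The cover is rising with the knob held at (408, 203), and the scraper stands clear at (463, 485). I'll continue along the arc.

```bash
python3 -m pendant '[[[0.4,-0.1,1.1],[0,0,0],0],[[0.8,-0.2,2.15],[0,0,0],0],[[1.3,-0.3,3.2],[0,0,0],0],[[1.8,-0.4,4.2],[0,0,0],0],[[2.4,-0.5,5.2],[0,0,0],0],[[3,-0.65,6.2],[0,0,0],0],[[3,-0.65,6.2],[0,0,0],0]]'
python3 -m pendant '[[[0.7,-0.15,0.9],[0,0,0],0],[[1.4,-0.3,1.8],[0,0,0],0],[[2.1,-0.45,2.65],[0,0,0],0],[[2.9,-0.65,3.5],[0,0,0],0],[[2.9,-0.65,3.5],[0,0,0],0],[[2.9,-0.65,3.5],[0,0,0],0],[[2.9,-0.65,3.5],[0,0,0],0]]'
python3 - <<'E'
from h import *
from cell import cams,manip
for n in("scene","wrist"):
    i=cams.get_image(n);cv2.imwrite(f"pics/{n}7.png",i["color"][:,:,::-1])
a=cv2.imread("pics/scene7.png")[100:400,150:470];b=cv2.imread("pics/wrist7.png")
cv2.imwrite("pics/f7.png",np.hstack([cv2.resize(a,(400,375)),cv2.resize(b,(400,375))]))
E
```

```text
time: 13.8
eef_pos: [0.5001, 0.0736, 0.2534]
eef_rot: [-3.14, 0.001, 2.929]
ft_force: [-0.8, -4.9, -4.5]
width: 0.0292
grip_force: 60.4
time: 14.38
eef_pos: [0.5282, 0.0674, 0.2872]
eef_rot: [-3.14, -0.0, 2.929]
ft_force: [-1.9, -5.2, -1.5]
width: 0.029
grip_force: 61.9
```

View pics/f7.png

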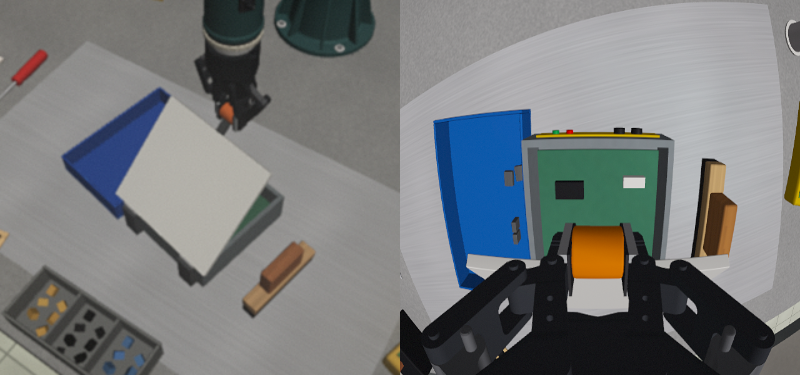

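The cover is held at about 45° (16.4 cm rise at the knob), the four bits are in the tray, and the scraper is standing clear.

```bash
python3 -c "
from cell import manip,ticket
s=manip.read_state();print(s['eef_pos'],s['qvel'].round(3),s['grip_force']);print(ticket.hand_in())"
```

```text
[0.52819957 0.06746196 0.28716518] [ 0.     0.001  0.    -0.    -0.001 -0.001] 61.92014515399933
the job is handed in; nothing more can be done
None
```

I handed the job in with all four pieces swept into the tray, the scraper standing released on the bench, and the cover held steady at about 45°; the hand-in gave no verdict back.

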